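# Load the drive dock and start the copy

### The arm

A 6-joint arm with a two-finger parallel gripper is mounted at the origin on the work surface. World frame = base frame: x ahead of the robot, y to its left, z up, the work surface at z = 0. Lengths are in m, angles in degrees, forces in N, time in s.
With the tool pointing down it reaches from about 0.3 to 0.75 m from the base axis. Payload 8.5 kg.
Tool frame: the origin (TCP) lies midway between the tips of the shut fingers; the grasp point (between the pads) lies grasp_offset behind it (grasp_offset is the distance from the TCP to the grasp point, in m); z points along the fingers, y is the line along which they close (so a half turn about z gives the same grasp; the last joint's range is limited). The gripper opens to 85 mm and grips with 20 to 120 N. Pads are 22 mm wide; open, the fingers measure 114 mm over their backs; the gripper's body (76 mm by 85 mm) begins 54 mm behind the grasp point. The pads swing forward as they close: fully open they stand 13 mm farther back than shut.
Start: joints at [58.596, 21.807, 74.336, -0, 83.858, -12.336], TCP at [0.18, 0.52, 0.231] pointing down, gripper open.
Joint ranges: [-178.18, 178.18], [-50.72, 133.34], [12.68, 142.11], [-81.47, 261.47], [9.98, 163.14], [-165.26, 165.26]. Speed limits (degrees/s): [136.94, 136.94, 180, 180, 180, 180].

### API

Orientations are given as a 3x3 rotation matrix whose columns are the frame's x, y, z axes.
In Python, from rig import observe, get_image, camera_params, close_job, grasp_offset gives the robot as it stands.
- The arm moves only by the shell command python3 -m handwheel 'ROWS' [OPENING] [FORCE]. ROWS is JSON, a list of rows, each a list of 2 entries, a list of its own where there are three numbers: the shift along the tool's x, y, z as a fraction of full scale, then the turn, a rotation vector about the tool's x, y, z as a fraction of full scale. In form: [[[dx, dy, dz], [ax, ay, az]], ...]. A call has 1 to 10 rows; each row is the pose to reach, as a shift and turn from the pose commanded when the call began, along the tool's axes at that moment, turning the shorter way round; what a row does not reach only later rows make up. Full scale, the value 1, is 0.5 m for a shift and pi rad for a turn. A row lasts 1/10 s, in which the tool goes at most 50 mm and 8.59 degrees, less where a joint would pass 70% of its speed; a pose out of reach is approached as far as the arm can. A call with a number of a shift or a turn outside -1 to 1 is refused whole. A call with a gripper value outside its range is refused whole. OPENING is the opening, from 0 (shut) to 1 (fully open), set as the call begins (- or left out, the last holds). The fingers move at their own pace and stop on an object; FORCE is the grip in N (left out, the last holds). Time passes only in rows, so rows that repeat a pose let the fingers close. It gives the time, the measured TCP pose, the force, the opening and the grip force at its end, in the units of the state.
- observe(): the state, without advancing time (a new reading comes with each control period).
- get_image(name): name is "scene" or "top" or "wrist"; returns (picture, depth): 480x640x3 uint8, red, green, blue; 480x640 float32, m along the optical axis (not along the pixel's ray), 0 where there is no reading.
- camera_params(name): a dict with "K" (3x3 intrinsics, pixels), "R" (3x3) and "t" (3): a world point X has camera coordinates R X + t. Camera axes: x right, y down, z forward; pixel columns grow to the right and rows downward; lengths in m; the calibration is good to about 2 mm. A picture is of the moment at which its call begins: read the wrist's pose just before it. camera_params takes no time and is no camera call; for the wrist camera it gives the pose at the moment of the call.
- close_job(): hands the job in; it is judged then, once.
The state is a dict: "time_s": time; "q": joint angles; "qvel": joint speeds; "joint_efforts": joint torques, N m; "position": TCP position; "tool_rot": TCP orientation; "ft_force": force on the tool from outside, world axes, zero at the start; "wrist_torque": the same for the moment, N m; "grip_width": finger opening in m; "gripper_force": force on a finger pad.
Only numpy, scipy, OpenCV 4.12 (cv2) and the standard library are available. Lean on these libraries where they do the work, as an engineer would, in place of code of your own. Each camera call takes 0.05 s, during which the arm holds its last target. There are 200 camera calls.

### The job

Take the two small drives out of their cradles and lower them, one by one, right down into the two bays of the grey drive dock, one in each bay, the same way up as they stand now, without letting them fall from a height. Then take the steel stylus from its wooden stand, push the dock's recessed start button fully down with the stylus tip, and put the stylus back in the stand, tip down. Leave the big drive and the other things on the desk where they are.

Things in the scene. Friction and masses are not known exactly. Their poses are not given: they have to be found in the camera images.
- drive_a: First small drive: flat aluminium box, 70 mm wide (its x), 15 mm thick (its y), 100 mm tall (its z), 0.2 kg, paper on one broad face. Starts upright in its cradle, foot 10 mm above the desk. Origin: centre of its underside, where the black connector is. The two small drives are alike and may go in either bay.
- drive_b: Second small drive: flat aluminium box, 70 mm wide (its x), 15 mm thick (its y), 100 mm tall (its z), 0.2 kg, paper on one broad face. Starts upright in its cradle, foot 10 mm above the desk. Origin: centre of its underside, where the black connector is. The two small drives are alike and may go in either bay.
- dock: Fixed grey two-bay drive dock, 110 (x) x 240 (y) x 50 mm tall; origin: centre of its underside. In its top: two bays, each 75 (x) x 19 mm (y), 35 mm deep, mouth chamfered 3 mm, 80 mm apart along y; at the +y end a round 16 mm well with the start button in it. A loaded drive's thickness lies along the dock's y; half a turn about z makes no difference.
- dock_bay0 (a point): Centre of the floor of the first bay, 15 mm above the dock's underside (dock's own x 0, y -70 mm). A loaded drive's origin lies here.
- dock_bay1 (a point): Centre of the floor of the second bay (dock's own x 0, y +10 mm), 15 mm above the dock's underside.
- start_top (a point): Centre of the top of the white round start button, 13 mm across, at the bottom of its 16 mm well, 14 mm below the dock's top face (dock's own x -20, y +85 mm).
- start (a joint): Travel of the start button, m: 0 up, 0.005 fully down; a spring returns it; fully down takes 4 N.
- stylus: Steel stylus with a black top, 130 mm long, standing tip down in the stand. Handle 14 mm in diameter from 40 mm above the tip to the top; the lowest 30 mm are an 8 mm pin, a cone between. 0.06 kg. Origin: the end of the tip; z along the stylus towards its top.
- stand: Fixed wooden stylus stand, 60 x 60 x 55 mm tall, with one upright 18 mm bore 45 mm deep in the middle of its top, 3 mm chamfer. Origin: centre of its underside.
- stand_floor (a point): Centre of the floor of the stand's bore, 10 mm above the desk; the stylus tip rests here.
- cradle_a: Fixed black cradle of the first small drive, 90 (x) x 45 (y) x 30 mm tall, its slot 75 x 19 mm and 20 mm deep. Origin: centre of its underside. The three cradles are in any order.
- cradle_b: The like cradle of the second small drive.
- cradle_big: Fixed black cradle of the big drive, 122 (x) x 56 (y) x 30 mm tall, slot 20 mm deep. Origin: centre of its underside.
- big_drive: Bystander: big drive, 102 (x) x 26 (y) x 147 mm tall, 0.65 kg, upright in its cradle, foot 10 mm above the desk; too big for the dock. Origin: centre of its underside.
- mouse: Bystander: white computer mouse, 105 x 60 x 34 mm; origin: centre of its underside.
- screwdriver: Bystander: screwdriver lying on the desk, 190 mm long.
- parts_box: Bystander: open cardboard box with small adapters, 90 x 100 x 40 mm; origin: centre of its underside.

How it is judged:
By the outcome, as a careful person would: the job done as asked, in the order asked, and still so for the second after the job is handed in, with the robot touching nothing.
It also fails if it takes over 72 s, if anything falls off the work surface, if the arm or the gripper's body presses on something with over 40 N, if the wrist force passes 120 N, or if a joint passes its speed limit or range.

## Working session

There is one attempt and no reset: what is moved stays moved. The work goes in short steps, Python scripts to look and compute and a shell command to move; the robot and the scene stay as the last step left them, time stands still between calls to the robot, and variables do not carry over. Pictures are saved under pics/ and viewed, at most 10 in all, crops included, and the job is handed in when it is done.

```bash
mkdir -p pics; ls; python3 - <<'E'
from rig import *
import cv2,numpy as np
o=observe(); print(o['time_s'],o['position'],np.round(o['tool_rot'],3),grasp_offset if not callable(grasp_offset) else grasp_offset(),o['grip_width'])
for n in ['scene','top']:
    p,d=get_image(n); cv2.imwrite(f'pics/{n}0.png',p[:,:,::-1]); np.savez(f'pics/{n}0.npz',p=p,d=d,**camera_params(n)); c=camera_params(n); print(n,np.round(c['K'],1).tolist(),np.round(c['R'],3).tolist(),c['t'])
E
```

```text
pics
0.0 [0.17952083 0.51956087 0.2307289 ] [[-0.945  0.327 -0.001]
 [ 0.327  0.945 -0.001]
 [ 0.    -0.001 -1.   ]] 0.0187 0.08513213987714974
scene [[509.7, 0.0, 326.7], [0.0, 509.7, 241.5], [0.0, 0.0, 1.0]] [[-0.275, 0.961, -0.008], [0.722, 0.201, -0.662], [-0.635, -0.188, -0.749]] [ 0.15524302 -0.40755966  1.47804099]
top [[587.9, 0.0, 321.3], [0.0, 587.9, 232.3], [0.0, 0.0, 1.0]] [[-0.104, -0.995, -0.005], [-0.971, 0.103, -0.214], [0.213, -0.018, -0.977]] [0.08103086 0.58856311 1.2347109 ]
```

View pics/scene0.png

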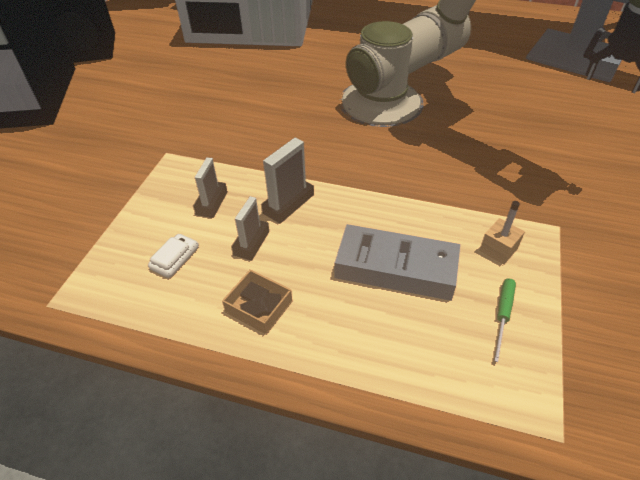

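View pics/top0.png

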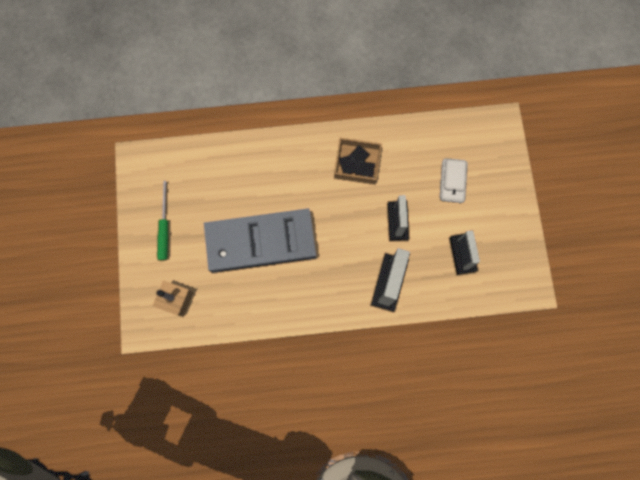

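The scene view shows the drives at (207,182) and (249,220), the big drive at (287,175), the dock around (398,260) and the stand at (503,238). In the top view they are at (402,217), (467,252), (393,279), (260,240) and (175,297). The start-button well is at top (223,253).

```bash
cat > h.py <<'E'
import numpy as np,cv2
from rig import *
def shot(n,name=None):
    c=camera_params(n); p,d=get_image(n)
    if name: cv2.imwrite(f'pics/{name}.png',p[:,:,::-1]); np.savez(f'pics/{name}.npz',p=p,d=d,**c)
    return dict(p=p,d=d,**c)
def cloud(s):
    v,u=np.mgrid[:480,:640]; d=s['d']
    r=np.stack([(u-s['K'][0,2])/s['K'][0,0],(v-s['K'][1,2])/s['K'][1,1],np.ones_like(d)],-1)*d[...,None]
    X=(r-s['t'])@s['R']; X[d==0]=np.nan; return X
def ray(s,uv,z):
    "pixels -> world points on plane z"
    uv=np.atleast_2d(uv).astype(float); r=np.c_[uv,np.ones(len(uv))]@np.linalg.inv(s['K']).T@s['R']
    c=-s['R'].T@s['t']; return c+r*((z-c[2])/r[:,2])[:,None]
def tri(s1,a,s2,b):
    P=[s['K']@np.c_[s['R'],s['t']] for s in (s1,s2)]
    X=cv2.triangulatePoints(P[0],P[1],np.array(a,float).reshape(2,1),np.array(b,float).reshape(2,1)); return (X[:3]/X[3]).ravel()
def rect(xy):
    (c,wh,a)=cv2.minAreaRect(np.float32(xy*1000)); 
    if wh[0]<wh[1]: wh=wh[::-1]; a+=90
    return np.round(c,1),np.round(wh,1),round((a+90)%180-90,1)
E
python3 - <<'E'
from h import *
for n in ['top0','scene0']:
    s=dict(np.load(f'pics/{n}.npz')); X=cloud(s); print(n)
    ok=(X[...,0]>.2)&(X[...,0]<.85)&(abs(X[...,1])<.5)
    print('desk z',np.nanmedian(X[ok][:,2]))
    for lo,hi in [(.1,.12),(.04,.065),(.13,.17)]:
        m=(ok&(X[...,2]>lo)&(X[...,2]<hi)).astype(np.uint8)
        k,l,st,_=cv2.connectedComponentsWithStats(m)
        for i in range(1,k):
            if st[i,4]>12:
                P=X[l==i]; print(lo,st[i].tolist(),rect(P[:,:2]),'z',np.round(np.percentile(P[:,2],[10,50,90]),4))
E
```

```text
top0
desk z 0.0008214302679823805
0.1 [398, 195, 10, 33, 247] (array([ 612.5, -159. ]), array([70.8, 16.2]), -4.1) z [0.1054 0.1099 0.1131]
0.1 [465, 231, 15, 33, 276] (array([ 519.7, -294.8]), array([70., 16.]), 3.7) z [0.1051 0.1096 0.113 ]
0.1 [162, 292, 6, 7, 19] (array([485. , 356.9]), array([13.1,  6.5]), -23.6) z [0.1037 0.1096 0.1165]
0.04 [395, 202, 10, 32, 61] (array([ 611.4, -152.2]), array([69.6, 13.8]), 6.8) z [0.043  0.0548 0.0635]
0.04 [204, 208, 112, 63, 4708] (array([597. , 158.5]), array([240.5, 113. ]), -88.1) z [0.0462 0.0497 0.0532]
0.04 [459, 236, 14, 32, 97] (array([ 518.4, -288.9]), array([70.4, 12.5]), 12.5) z [0.0428 0.0529 0.0618]
0.04 [153, 281, 37, 35, 696] (array([485.8, 360.9]), array([62.7, 60.5]), 65.4) z [0.0506 0.0543 0.0582]
0.04 [380, 301, 11, 4, 15] (array([ 426.6, -102.7]), array([22.4,  1. ]), 66.6) z [0.0422 0.0492 0.0595]
0.13 [383, 248, 27, 53, 708] (array([ 473.7, -121.7]), array([102.6,  26.7]), -22.6) z [0.1526 0.1568 0.16  ]
0.13 [156, 290, 8, 7, 47] (array([486. , 360.7]), array([14.8, 12.7]), 84.9) z [0.1358 0.1395 0.1423]
scene0
desk 
[... 500 characters left out ...]
 array([70.1, 18.2]), -10.7) z [0.0423 0.0519 0.0625]
0.04 [267, 175, 39, 32, 314] (array([ 481.7, -110.3]), array([105.5,  25.8]), -35.4) z [0.0424 0.0527 0.0621]
0.04 [237, 214, 23, 30, 194] (array([ 616.1, -150.9]), array([71.5, 16.9]), -17.3) z [0.0429 0.0526 0.0627]
0.04 [483, 218, 42, 35, 734] (array([487.2, 362.3]), array([65.2, 61.1]), -25.5) z [0.0461 0.0538 0.0564]
0.04 [334, 224, 126, 65, 4814] (array([598.9, 159.5]), array([240.5, 115.8]), -88.2) z [0.0471 0.0497 0.0516]
0.13 [263, 138, 41, 38, 772] (array([ 475.7, -119.9]), array([105.2,  30.2]), -24.7) z [0.1353 0.1544 0.1579]
0.13 [511, 201, 9, 9, 61] (array([489.2, 362.6]), array([14.7, 14.5]), -85.0) z [0.132  0.1383 0.1414]
```

The heights agree with the text in both views: drives 110 mm, dock 50 mm, stylus 140 mm. The x and y values differ by about 2 mm, so I'll refine with the wrist camera over the dock.

```bash
cat >> h.py <<'E'
def plan(p,yaw):
    "shift/turn fractions to bring TCP to p (m), tool down, tool y at world yaw deg (mod 180 pick nearest)"
    from scipy.spatial.transform import Rotation as Ro
    o=observe(); R=o['tool_rot']; best=None
    for a in (yaw,yaw+180):
        y=np.array([np.cos(np.radians(a)),np.sin(np.radians(a)),0]); z=np.array([0,0,-1.]); T=np.c_[np.cross(y,z),y,z]
        rv=Ro.from_matrix(R.T@T).as_rotvec()
        if best is None or np.linalg.norm(rv)<np.linalg.norm(best): best=rv
    d=R.T@(np.array(p)-o['position'])
    print('shift',np.round(d/.5,4).tolist(),'turn',np.round(best/np.pi,4).tolist(),'rows>=%.1f'%max(np.linalg.norm(d)/.05,np.degrees(np.linalg.norm(best))/8.59),'t',round(o['time_s'],2),'tcp',np.round(o['position'],4),'q',np.round(o['q'],0))
E
python3 - <<'E'
from h import *
c=camera_params('wrist'); o=observe(); print('cam in tool',o['tool_rot'].T@(-c['R'].T@c['t']-o['position']),'axis in tool',np.round(o['tool_rot'].T@c['R'].T,3),c['K'][0])
plan([.60,.13,.23],91.9)
E
```

```text
cam in tool [ 0.07150306 -0.00098707 -0.1430522 ] axis in tool [[-0.001 -0.96  -0.28 ]
 [ 1.    -0.001  0.   ]
 [-0.    -0.28   0.96 ]] [384.68487493   0.         321.8347166 ]
shift [-1.0494, -0.4617, 0.0018] turn [-0.0004, -0.0002, -0.1165] rows>=11.5 t 0.1 tcp [0.1795 0.5196 0.2308] q [ 59.  22.  74.   0.  84. -12.]
```

```bash
R='[[-0.97,-0.43,0],[0,0,-0.1165]]'; python3 -m handwheel '[[[-0.97,-0.43,0],[0,0,-0.1165]],[[-0.97,-0.43,0],[0,0,-0.1165]],[[-0.97,-0.43,0],[0,0,-0.1165]],[[-0.97,-0.43,0],[0,0,-0.1165]],[[-0.97,-0.43,0],[0,0,-0.1165]],[[-0.97,-0.43,0],[0,0,-0.1165]],[[-0.97,-0.43,0],[0,0,-0.1165]],[[-0.97,-0.43,0],[0,0,-0.1165]],[[-0.97,-0.43,0],[0,0,-0.1165]],[[-0.97,-0.43,0],[0,0,-0.1165]]]'; python3 - <<'E'
from h import *
plan([.60,.13,.23],91.9)
E
```

```text
time_s: 1.1
position: [0.5392, 0.1842, 0.2311]
tool_rot: [[-0.999, -0.033, -0.001], [-0.033, 0.999, 0.0], [0.001, 0.0, -1.0]]
ft_force: [-0.2, 1.4, -0.2]
grip_width: 0.0854
gripper_force: 0.0
shift [-0.1181, -0.1124, 0.002] turn [0.0, -0.0002, -0.0001] rows>=1.6 t 1.1 tcp [0.5392 0.1842 0.2311] q [  7.  24.  71.   0.  85. -85.]
```

```bash
python3 -m handwheel '[[[-0.1,-0.07,0],[0,0,0]],[[-0.1,-0.07,0],[0,0,0]],[[-0.1,-0.07,0],[0,0,0]],[[-0.1,-0.07,0],[0,0,0]],[[-0.1,-0.07,0],[0,0,0]]]'; python3 - <<'E'
from h import *
print(observe()['qvel'])
s=shot('wrist','w1'); X=cloud(s)
for lo,hi in [(.044,.056),(.13,.15),(.0505,.0595)]:
    m=((X[...,2]>lo)&(X[...,2]<hi)).astype(np.uint8)
    k,l,st,_=cv2.connectedComponentsWithStats(m)
    for i in range(1,k):
        if st[i,4]>100: P=X[l==i]; print(lo,st[i].tolist(),rect(P[:,:2]),np.median(P[:,2]))
E
```

```text
time_s: 1.6
position: [0.588, 0.1538, 0.2316]
tool_rot: [[-0.999, -0.035, -0.0], [-0.035, 0.999, 0.0], [0.0, 0.0, -1.0]]
ft_force: [-0.0, -0.2, -0.2]
grip_width: 0.0851
gripper_force: 0.0
[ 0.01700522 -0.24065823 -0.19617939 -0.08885053 -0.06335588 -0.07881556]
0.044 [532, 28, 108, 111, 4964] (array([485.2, 361.3]), array([62.1, 61.4]), 64.2) 0.05500952799718378
0.044 [184, 149, 290, 124, 30521] (array([597.1, 158.7]), array([241.3, 110.8]), -88.0) 0.05027768349187943
0.0505 [536, 28, 104, 111, 5529] (array([485.3, 361.5]), array([61.7, 61.4]), 64.2) 0.05531089837719736
0.0505 [185, 149, 45, 61, 631] (array([570.3,  55.6]), array([51.2, 36.4]), -1.3) 0.050903005704750176
0.0505 [234, 149, 22, 19, 135] (array([551.4,  87.6]), array([16.9, 14.4]), -80.9) 0.05100517355171284
0.0505 [260, 149, 24, 18, 106] (array([550.4, 109.9]), array([19.4, 14.1]), -88.1) 0.050942665229515224
0.0505 [268, 149, 59, 124, 1377] (array([597.6, 132.3]), array([109.7,  49.4]), 2.1) 0.050906009388647595
0.0505 [319, 149, 155, 111, 3655] (array([588.4, 214.5]), array([127.5,  97.2]), -88.1) 0.050932799636207456
0.0505 [261, 192, 38, 39, 244] (array([592.5, 112.5]), array([39. , 23.3]), -51.8) 0.050880514622970274
0.0505 [191, 206, 24, 23, 114] (array([602.6,  49.2]), array([24.1, 14.8]), -67.2) 0.050970594822576494
0.0505 [215, 208, 21, 40, 170] (array([612.7,  68.4]), array([35.4, 17.3]), 3.8) 0.05088235785634164
0.0505 [356, 221, 29, 52, 365] (array([626.9, 195.4]), array([46.7, 22.3]), -22.3) 0.05091750447696519
0.0505 [192, 225, 24, 20, 116] (array([617.8,  49.3]), array([18.2, 16.9]), -27.5) 0.05091655203195587
0.0505 [253, 242, 30, 27, 201] (array([639.9, 109.2]), array([25. , 23.7]), -30.8) 0.050841083043704924
0.0505 [375, 247, 86, 26, 499] (array([636.7, 241.3]), array([76.8, 24.1]), -88.1) 0.05093604471105759
```

View pics/w1.png

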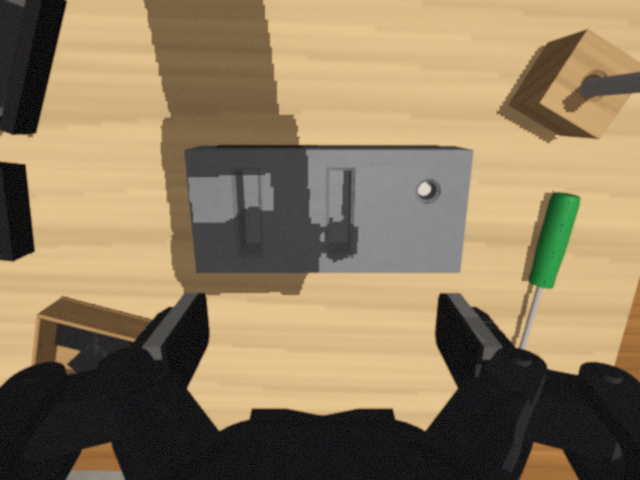

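The wrist view shows the dock between columns 185 and 472 with its bays at (250,212) and (342,210). The button is at (426,189) and the stand at (590,85). The dock centre (597.1, 158.7), yaw 92.0, agrees with the other two views. Next I hover over drive A.

```bash
python3 - <<'E'
from h import *
s=dict(np.load('pics/w1.npz')); X=cloud(s); a=np.radians(2.0); M=np.array([[np.cos(a),np.sin(a)],[-np.sin(a),np.cos(a)]])
L=(X[...,:2]-[.5971,.1587])@M.T*1000
print('button',ray(s,[423,189],.036),'local',M@(ray(s,[423,189],.036)[0,:2]-[.5971,.1587]))
# bay mouths: columns of dock-local y where depth falls below top
for y0 in (-70,10):
    m=(abs(L[...,1]-y0)<16)&(abs(L[...,0])<46)&(X[...,2]<.046)
    print(y0,'hole local x',np.percentile(L[m][:,0],[1,99]),'y',np.percentile(L[m][:,1],[1,99]))
plan([.612,-.158,.231],86)
E
```

```text
button [[0.57509126 0.24278033 0.036     ]] local [-0.01906097  0.08479721]
-70 hole local x [-33.79849298  37.40098378] y [-79.9513985  -64.54930067]
10 hole local x [-33.20340465  37.48124437] y [ 1.47088208 19.43918657]
shift [-0.0259, -0.625, 0.0014] turn [0.0, 0.0, 0.0333] rows>=6.3 t 1.65 tcp [0.5881 0.1538 0.2317] q [  4.  28.  64.   0.  88. -88.]
```

```bash
python3 -m handwheel '[[[-0.026,-0.625,0],[0,0,0.0333]],[[-0.026,-0.625,0],[0,0,0.0333]],[[-0.026,-0.625,0],[0,0,0.0333]],[[-0.026,-0.625,0],[0,0,0.0333]],[[-0.026,-0.625,0],[0,0,0.0333]],[[-0.026,-0.625,0],[0,0,0.0333]],[[-0.026,-0.625,0],[0,0,0.0333]],[[-0.026,-0.625,0],[0,0,0.0333]],[[-0.026,-0.625,0],[0,0,0.0333]],[[-0.026,-0.625,0],[0,0,0.0333]]]'; python3 - <<'E'
from h import *
s=shot('wrist','w2'); X=cloud(s)
for lo,hi in [(.1,.117),(.024,.036)]:
    m=((X[...,2]>lo)&(X[...,2]<hi)&(s['d']>.2)).astype(np.uint8)
    k,l,st,_=cv2.connectedComponentsWithStats(m)
    for i in range(1,k):
        if st[i,4]>150: P=X[l==i]; print(lo,st[i].tolist(),rect(P[:,:2]),np.median(P[:,2]))
E
```

```text
time_s: 2.65
position: [0.6126, -0.1571, 0.2317]
tool_rot: [[-0.998, 0.069, 0.0], [0.069, 0.998, 0.0], [-0.0, 0.0, -1.0]]
ft_force: [1.5, -0.6, 0.2]
grip_width: 0.0854
gripper_force: 0.0
0.1 [76, 40, 58, 114, 3350] (array([ 519.8, -295.3]), array([69.7, 16.5]), 3.1) 0.10999594130556703
0.1 [310, 171, 22, 97, 1976] (array([ 612.8, -158.9]), array([70.4, 15.5]), -4.5) 0.11025721457584939
0.024 [300, 0, 101, 114, 2614] (array([ 488. , -127.4]), array([90.8, 56.2]), -22.2) 0.030338161875572086
0.024 [126, 44, 66, 116, 2822] (array([ 520.4, -296.2]), array([90.4, 45.5]), 2.1) 0.030148594110909727
0.024 [564, 95, 76, 10, 174] (array([543.6,  87.7]), array([63.7,  1.6]), -88.1) 0.026657765106718648
0.024 [533, 106, 19, 126, 925] (array([601.1,  38.6]), array([110.5,   5.3]), 0.0) 0.0302320883675261
0.024 [596, 122, 22, 86, 830] (array([600.3,  98.2]), array([74.3, 10. ]), -4.2) 0.03027091940746232
0.024 [295, 148, 51, 98, 2937] (array([ 612.5, -159.4]), array([90.2, 45.1]), -4.3) 0.03021518469820297
0.024 [156, 254, 54, 60, 1896] (array([ 690.1, -300.6]), array([63.1, 50.3]), -11.9) 0.033563494391071834
0.024 [348, 289, 89, 82, 548] (array([ 737.8, -113.3]), array([114.2,  55.4]), -53.7) 0.030033959484019282
0.024 [354, 360, 92, 25, 687] (array([804.4, -90.5]), array([93.8, 23. ]), 89.1) 0.03013668069591047
```

View pics/w2.png

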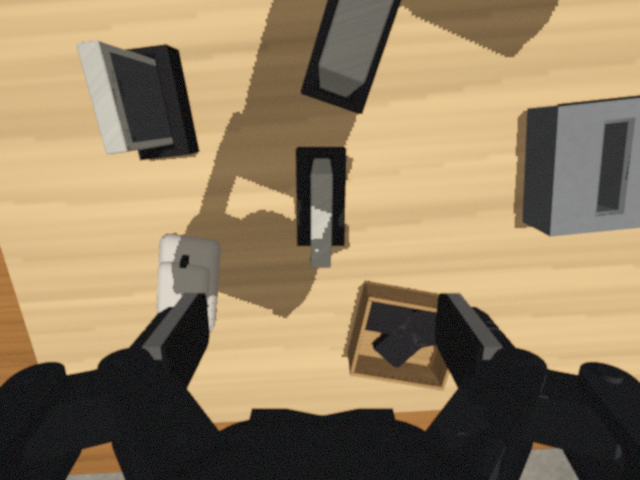

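Drive A's top spans (310–332, 171–268) between the open fingers. Its centre is (612.8, −159), yaw −4.4, height 110 mm. Drive B is at top left, around (105,97), and nothing stands in the way of the fingers.

```bash
python3 -m handwheel '[[[0,-0.004,0.08],[0,0,0.002]],[[0,-0.004,0.16],[0,0,0.002]],[[0,-0.004,0.24],[0,0,0.002]],[[0,-0.004,0.29],[0,0,0.002]],[[0,-0.004,0.323],[0,0,0.002]],[[0,-0.004,0.323],[0,0,0.002]],[[0,-0.004,0.323],[0,0,0.002]]]'; python3 -m handwheel '[[[0,0,0],[0,0,0]],[[0,0,0],[0,0,0]],[[0,0,0],[0,0,0]],[[0,0,0],[0,0,0]],[[0,0,0],[0,0,0]],[[0,0,0],[0,0,0]],[[0,0,0],[0,0,0]],[[0,0,0],[0,0,0]]]' 0 40
```

```text
time_s: 3.4
position: [0.6128, -0.1605, 0.0706]
tool_rot: [[-0.997, 0.076, 0.001], [0.076, 0.997, -0.0], [-0.001, -0.0, -1.0]]
ft_force: [1.2, 0.1, -0.3]
grip_width: 0.0854
gripper_force: 0.0
time_s: 4.2
position: [0.6124, -0.1608, 0.0699]
tool_rot: [[-0.997, 0.077, 0.0], [0.077, 0.997, 0.001], [-0.0, 0.001, -1.0]]
ft_force: [0.0, 4.6, 2.7]
grip_width: 0.0142
gripper_force: 44.4
```

```bash
python3 -m handwheel '[[[0,0,-0.02],[0,0,0]],[[0,0,-0.06],[0,0,0]],[[0,0,-0.13],[0,0,0]],[[0,0,-0.2],[0,0,0]],[[0,0,-0.27],[0,0,0]],[[0,0,-0.32],[0,0,0]],[[0,0,-0.32],[0,0,0]],[[0,0,-0.32],[0,0,0]]]'; python3 - <<'E'
from h import *
plan([.5995,.0888,.231],92)
E
```

```text
time_s: 5.0
position: [0.612, -0.1615, 0.2294]
tool_rot: [[-0.997, 0.078, -0.001], [0.078, 0.997, -0.0], [0.001, -0.0, -1.0]]
ft_force: [-0.1, 0.1, -3.1]
grip_width: 0.0143
gripper_force: 44.1
shift [0.0641, 0.4972, -0.0034] turn [-0.0001, -0.0002, -0.036] rows>=5.0 t 5.0 tcp [ 0.612  -0.1615  0.2294] q [ -25.   30.   60.   -0.   89. -111.]
```

```bash
python3 -m handwheel '[[[0.064,0.497,-0.003],[0,0,-0.036]],[[0.064,0.497,-0.003],[0,0,-0.036]],[[0.064,0.497,-0.003],[0,0,-0.036]],[[0.064,0.497,-0.003],[0,0,-0.036]],[[0.064,0.497,-0.003],[0,0,-0.036]],[[0.064,0.497,-0.003],[0,0,-0.036]],[[0.064,0.497,-0.003],[0,0,-0.036]],[[0.064,0.497,-0.003],[0,0,-0.036]]]'; python3 - <<'E'
from h import *
o=observe(); s=shot('wrist','w3'); X=cloud(s); T=(X-o['position'])@o['tool_rot']
m=((abs(T[...,1])<.012)&(T[...,2]>-.05)&(T[...,2]<0)&(abs(T[...,0])<.05))
P=T[m]; print(m.sum(),np.percentile(P,[1,50,99],axis=0))
plan([.5995,.0888,.231],92)
E
```

```text
time_s: 5.8
position: [0.5996, 0.088, 0.2301]
tool_rot: [[-0.999, -0.034, -0.002], [-0.034, 0.999, -0.0], [0.002, -0.0, -1.0]]
ft_force: [0.9, -0.7, -2.5]
grip_width: 0.0146
gripper_force: 43.9
11812 [[-0.01872355 -0.0113961  -0.04851129]
 [ 0.01179767 -0.0007641  -0.04022738]
 [ 0.03493727  0.01142165 -0.00443579]]
shift [0.0004, 0.0023, -0.0012] turn [-0.0001, -0.0005, -0.0004] rows>=0.0 t 5.85 tcp [0.5998 0.0877 0.2304] q [ -3.  28.  65.  -0.  88. -95.]
```

View pics/w3.png

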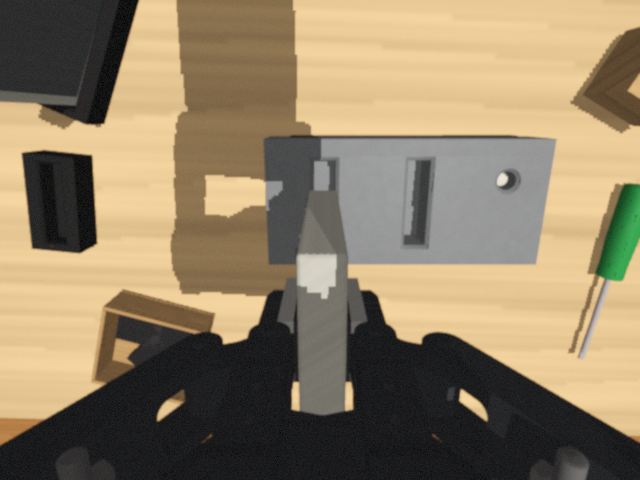

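The drive hangs straight in the fingers: its near end is at tool x +35 mm, so it is centred, and its top is 40 mm behind the TCP. Bay 0's mouth is just behind it at (325,160). Next I lower to just above the mouth.

```bash
python3 -m handwheel '[[[0,0.002,0.07],[0,0,0]],[[0,0.002,0.14],[0,0,0]],[[0,0.002,0.2],[0,0,0]],[[0,0.002,0.23],[0,0,0]],[[0,0.002,0.23],[0,0,0]],[[0,0.002,0.23],[0,0,0]],[[0,0.002,0.23],[0,0,0]]]'; python3 - <<'E'
from h import *
o=observe(); s=shot('wrist','w4'); X=cloud(s); T=(X-o['position'])@o['tool_rot']
top=(abs(X[...,2]-.05)<.006)&(s['d']>.15)&(abs(X[...,1]-.16)<.14)&(abs(X[...,0]-.6)<.08)
k,l,st,_=cv2.connectedComponentsWithStats(top.astype(np.uint8)); i=1+st[1:,4].argmax(); print(st[i],rect(X[l==i][:,:2]))
plan([.5995,.0888,.115],92)
E
```

```text
time_s: 6.55
position: [0.6004, 0.0894, 0.1176]
tool_rot: [[-0.999, -0.035, 0.002], [-0.035, 0.999, -0.0], [-0.002, -0.0, -1.0]]
ft_force: [0.6, 0.6, -1.4]
grip_width: 0.0143
gripper_force: 43.8
[  229   146   411   183 59756] (array([597.2, 159. ]), array([241.1, 110.7]), -88.0)
shift [0.0018, -0.0016, 0.0052] turn [-0.0001, 0.0007, -0.0] rows>=0.1 t 6.6 tcp [0.6003 0.0896 0.1176] q [ -3.  33.  75.  -0.  72. -95.]
```

```bash
python3 -m handwheel '[[[0.001,-0.001,0.01],[0,0,0]],[[0.001,-0.001,0.02],[0,0,0]],[[0.001,-0.001,0.03],[0,0,0]],[[0.001,-0.001,0.04],[0,0,0]],[[0.001,-0.001,0.05],[0,0,0]],[[0.001,-0.001,0.05],[0,0,0]]]'
```

```text
time_s: 7.2
position: [0.5988, 0.0895, 0.0904]
tool_rot: [[-0.999, -0.035, -0.002], [-0.035, 0.999, 0.0], [0.002, 0.0, -1.0]]
ft_force: [-0.2, -0.6, -2.1]
grip_width: 0.0142
gripper_force: 43.8
```

Entered without contact, with the foot at about 30 mm. Continuing to the floor.

```bash
python3 -m handwheel '[[[0,0,0.01],[0,0,0]],[[0,0,0.018],[0,0,0]],[[0,0,0.024],[0,0,0]],[[0,0,0.028],[0,0,0]],[[0,0,0.03],[0,0,0]],[[0,0,0.03],[0,0,0]]]'
```

```text
time_s: 7.8
position: [0.5992, 0.0895, 0.0762]
tool_rot: [[-0.999, -0.035, -0.0], [-0.035, 0.999, -0.0], [0.0, -0.0, -1.0]]
ft_force: [0.9, 0.3, -2.1]
grip_width: 0.0144
gripper_force: 43.8
```

```bash
python3 -m handwheel '[[[0,0,0.001],[0,0,0]],[[0,0,0.002],[0,0,0]],[[0,0,0.003],[0,0,0]],[[0,0,0.003],[0,0,0]]]'
```

```text
time_s: 8.2
position: [0.5993, 0.0895, 0.0749]
tool_rot: [[-0.999, -0.035, 0.0], [-0.035, 0.999, 0.0], [-0.0, -0.0, -1.0]]
ft_force: [-0.2, -1.0, -1.2]
grip_width: 0.0146
gripper_force: 44.0
```

```bash
python3 -m handwheel '[[[0,0,0.001],[0,0,0]],[[0,0,0.002],[0,0,0]],[[0,0,0.003],[0,0,0]],[[0,0,0.003],[0,0,0]]]'
```

```text
time_s: 8.6
position: [0.5994, 0.0895, 0.0749]
tool_rot: [[-0.999, -0.036, 0.001], [-0.036, 0.999, -0.0], [-0.001, -0.0, -1.0]]
ft_force: [-3.5, 0.4, 9.9]
grip_width: 0.0146
gripper_force: 45.8
```

The floor was met at 0.0749, as expected. Releasing and rising.

```bash
python3 -m handwheel '[[[0,0,0],[0,0,0]],[[0,0,0],[0,0,0]],[[0,0,0],[0,0,0]],[[0,0,0],[0,0,0]],[[0,0,0],[0,0,0]]]' 0.7; python3 -m handwheel '[[[0,0,-0.07],[0,0,0]],[[0,0,-0.15],[0,0,0]],[[0,0,-0.23],[0,0,0]],[[0,0,-0.312],[0,0,0]],[[0,0,-0.312],[0,0,0]],[[0,0,-0.312],[0,0,0]]]'; python3 - <<'E'
from h import *
s=shot('wrist'); X=cloud(s)
m=((X[...,2]>.105)&(X[...,2]<.125)&(s['d']>.15)&(abs(X[...,1]-.089)<.03)); print(rect(X[m][:,:2]),np.median(X[m][:,2]))
plan([.52,-.2955,.231],92.8)
E
```

```text
time_s: 9.1
position: [0.5993, 0.0895, 0.0732]
tool_rot: [[-0.999, -0.035, -0.0], [-0.035, 0.999, -0.0], [0.0, -0.0, -1.0]]
ft_force: [-0.8, 0.1, -0.7]
grip_width: 0.0598
gripper_force: 0.0
time_s: 9.7
position: [0.5993, 0.0895, 0.2297]
tool_rot: [[-0.999, -0.035, 0.001], [-0.035, 0.999, -0.0], [-0.001, -0.0, -1.0]]
ft_force: [-0.3, 0.3, -0.3]
grip_width: 0.0597
gripper_force: 0.0
(array([599.3,  88.2]), array([69.8, 15.4]), 2.2) 0.1152478157316575
shift [0.1849, -0.7639, -0.0049] turn [0.0, -0.0004, -0.0043] rows>=7.9 t 9.75 tcp [0.5989 0.0895 0.2285] q [ -3.  28.  65.  -0.  87. -95.]
```

```bash
python3 -m handwheel '[[[0.185,-0.764,-0.005],[0,0,-0.0043]],[[0.185,-0.764,-0.005],[0,0,-0.0043]],[[0.185,-0.764,-0.005],[0,0,-0.0043]],[[0.185,-0.764,-0.005],[0,0,-0.0043]],[[0.185,-0.764,-0.005],[0,0,-0.0043]],[[0.185,-0.764,-0.005],[0,0,-0.0043]],[[0.185,-0.764,-0.005],[0,0,-0.0043]],[[0.185,-0.764,-0.005],[0,0,-0.0043]],[[0.185,-0.764,-0.005],[0,0,-0.0043]],[[0.185,-0.764,-0.005],[0,0,-0.0043]]]' 1; python3 - <<'E'
from h import *
s=shot('wrist'); X=cloud(s)
m=((X[...,2]>.105)&(X[...,2]<.117)&(s['d']>.15)&(abs(X[...,1]+.295)<.03)); R=rect(X[m][:,:2]);print(R,np.median(X[m][:,2]))
plan([*R[0]/1000,.070],90+R[2])
E
```

```text
time_s: 10.75
position: [0.5197, -0.2959, 0.23]
tool_rot: [[-0.999, -0.047, -0.002], [-0.047, 0.999, 0.002], [0.002, 0.003, -1.0]]
ft_force: [0.5, 1.0, 0.8]
grip_width: 0.0852
gripper_force: 0.0
(array([ 519.7, -295.8]), array([70.2, 14.8]), 3.1) 0.11021561765437532
shift [0.0003, -0.0023, 0.321] turn [0.0007, -0.0006, -0.0017] rows>=3.2 t 10.8 tcp [ 0.5201 -0.295   0.2305] q [ -41.   27.   66.    0.   87. -134.]
```

```bash
python3 -m handwheel '[[[0,-0.001,0.08],[0,0,-0.001]],[[0,-0.001,0.16],[0,0,-0.001]],[[0,-0.001,0.24],[0,0,-0.001]],[[0,-0.001,0.29],[0,0,-0.001]],[[0,-0.001,0.32],[0,0,-0.001]],[[0,-0.001,0.32],[0,0,-0.001]],[[0,-0.001,0.32],[0,0,-0.001]]]'; python3 -m handwheel '[[[0,0,0],[0,0,0]],[[0,0,0],[0,0,0]],[[0,0,0],[0,0,0]],[[0,0,0],[0,0,0]],[[0,0,0],[0,0,0]],[[0,0,0],[0,0,0]],[[0,0,0],[0,0,0]],[[0,0,0],[0,0,0]]]' 0 40
```

```text
time_s: 11.5
position: [0.5208, -0.2951, 0.0722]
tool_rot: [[-0.999, -0.054, 0.0], [-0.054, 0.999, 0.0], [-0.0, 0.0, -1.0]]
ft_force: [0.2, -0.2, 0.7]
grip_width: 0.0852
gripper_force: 0.0
time_s: 12.3
position: [0.5204, -0.2961, 0.072]
tool_rot: [[-0.999, -0.052, 0.0], [-0.052, 0.999, -0.0], [-0.0, -0.0, -1.0]]
ft_force: [-0.0, -0.0, 3.8]
grip_width: 0.0148
gripper_force: 43.3
```

```bash
python3 -m handwheel '[[[0,0,-0.02],[0,0,0]],[[0,0,-0.06],[0,0,0]],[[0,0,-0.13],[0,0,0]],[[0,0,-0.2],[0,0,0]],[[0,0,-0.27],[0,0,0]],[[0,0,-0.336],[0,0,0]],[[0,0,-0.336],[0,0,0]],[[0,0,-0.336],[0,0,0]]]'; python3 - <<'E'
from h import *
plan([.5965,.169,.24],92)
E
```

```text
time_s: 13.1
position: [0.5201, -0.2959, 0.2397]
tool_rot: [[-0.999, -0.052, -0.0], [-0.052, 0.999, 0.0], [0.0, 0.0, -1.0]]
ft_force: [-0.2, -0.1, -2.6]
grip_width: 0.0141
gripper_force: 42.7
shift [-0.2009, 0.9205, -0.0005] turn [0.0, -0.0, 0.0055] rows>=9.4 t 13.1 tcp [ 0.5201 -0.2959  0.2397] q [ -41.   26.   65.   -0.   88. -134.]
```

```bash
python3 -m handwheel '[[[-0.201,0.92,0],[0,0,0.0055]],[[-0.201,0.92,0],[0,0,0.0055]],[[-0.201,0.92,0],[0,0,0.0055]],[[-0.201,0.92,0],[0,0,0.0055]],[[-0.201,0.92,0],[0,0,0.0055]],[[-0.201,0.92,0],[0,0,0.0055]],[[-0.201,0.92,0],[0,0,0.0055]],[[-0.201,0.92,0],[0,0,0.0055]],[[-0.201,0.92,0],[0,0,0.0055]],[[-0.201,0.92,0],[0,0,0.0055]]]';  python3 -m handwheel '[[[0,0,0],[0,0,0]],[[0,0,0],[0,0,0]]]'; python3 - <<'E'
from h import *
o=observe(); s=shot('wrist','w5'); X=cloud(s); T=(X-o['position'])@o['tool_rot']
m=((abs(T[...,1])<.005)&(T[...,2]>-.05)&(T[...,2]<0)&(abs(T[...,0])<.05))
P=T[m]; print(m.sum(),np.percentile(P,[1,50,99],axis=0))
plan([.5967,.1689,.12],92)
E
```

```text
time_s: 14.1
position: [0.5959, 0.1726, 0.2374]
tool_rot: [[-0.999, -0.038, -0.004], [-0.038, 0.999, 0.001], [0.004, 0.001, -1.0]]
ft_force: [-0.4, 0.6, -1.7]
grip_width: 0.0146
gripper_force: 42.7
time_s: 14.3
position: [0.5962, 0.1684, 0.2381]
tool_rot: [[-0.999, -0.035, -0.003], [-0.035, 0.999, -0.001], [0.003, -0.001, -1.0]]
ft_force: [0.2, -0.6, -2.0]
grip_width: 0.0146
gripper_force: 42.7
6316 [[-2.11571626e-02 -4.90411406e-03 -3.95540307e-02]
 [ 1.48591555e-02  6.83480058e-05 -3.82363999e-02]
 [ 3.55247990e-02  4.91544013e-03 -3.38662901e-03]]
shift [-0.0013, 0.0025, 0.2372] turn [-0.0002, -0.0008, -0.0002] rows>=2.4 t 14.35 tcp [0.5964 0.1677 0.2386] q [  5.  29.  61.  -0.  90. -87.]
```

```bash
python3 -m handwheel '[[[0,0.001,0.07],[0,0,0]],[[0,0.001,0.14],[0,0,0]],[[0,0.001,0.2],[0,0,0]],[[0,0.001,0.237],[0,0,0]],[[0,0.001,0.237],[0,0,0]],[[0,0.001,0.237],[0,0,0]],[[0,0.001,0.237],[0,0,0]]]'; python3 - <<'E'
from h import *
plan([.5967,.1689,.092],92)
E
```

```text
time_s: 15.05
position: [0.5975, 0.1686, 0.1228]
tool_rot: [[-0.999, -0.034, 0.002], [-0.034, 0.999, 0.0], [-0.002, 0.0, -1.0]]
ft_force: [-0.1, 1.1, -1.8]
grip_width: 0.0148
gripper_force: 42.6
shift [0.0017, 0.0007, 0.0617] turn [0.0, 0.0008, -0.0003] rows>=0.6 t 15.05 tcp [0.5975 0.1686 0.1228] q [  5.  34.  72.  -0.  74. -87.]
```

```bash
python3 -m handwheel '[[[0.001,0.001,0.01],[0,0,0]],[[0.001,0.001,0.02],[0,0,0]],[[0.001,0.001,0.03],[0,0,0]],[[0.001,0.001,0.04],[0,0,0]],[[0.001,0.001,0.05],[0,0,0]],[[0.001,0.001,0.06],[0,0,0]],[[0.001,0.001,0.06],[0,0,0]]]'
```

```text
time_s: 15.75
position: [0.5959, 0.1695, 0.0904]
tool_rot: [[-0.999, -0.035, -0.002], [-0.035, 0.999, -0.0], [0.002, -0.0, -1.0]]
ft_force: [-0.1, 0.1, -1.6]
grip_width: 0.0148
gripper_force: 42.6
```

```bash
python3 -m handwheel '[[[0,0,0.008],[0,0,0]],[[0,0,0.016],[0,0,0]],[[0,0,0.022],[0,0,0]],[[0,0,0.027],[0,0,0]],[[0,0,0.03],[0,0,0]],[[0,0,0.032],[0,0,0]],[[0,0,0.032],[0,0,0]]]'
```

```text
time_s: 16.45
position: [0.5963, 0.1696, 0.077]
tool_rot: [[-0.999, -0.035, 0.001], [-0.035, 0.999, -0.0], [-0.001, -0.0, -1.0]]
ft_force: [-5.4, -1.2, 10.8]
grip_width: 0.0145
gripper_force: 44.5
```

```bash
python3 -m handwheel '[[[0,0,0],[0,0,0]],[[0,0,0],[0,0,0]],[[0,0,0],[0,0,0]],[[0,0,0],[0,0,0]],[[0,0,0],[0,0,0]]]' 0.7; python3 -m handwheel '[[[0,0,-0.07],[0,0,0]],[[0,0,-0.15],[0,0,0]],[[0,0,-0.23],[0,0,0]],[[0,0,-0.312],[0,0,0]],[[0,0,-0.35],[0,0,0]],[[0,0,-0.35],[0,0,0]],[[0,0,-0.35],[0,0,0]]]'; python3 - <<'E'
from h import *
s=shot('wrist'); X=cloud(s)
for y in (.089,.169):
    m=((X[...,2]>.1)&(X[...,2]<.125)&(s['d']>.15)&(abs(X[...,1]-y)<.03)); print(rect(X[m][:,:2]),np.median(X[m][:,2]))
plan([.47,.361,.245],92)
E
```

```text
time_s: 16.95
position: [0.5963, 0.1695, 0.0752]
tool_rot: [[-0.999, -0.035, -0.0], [-0.035, 0.999, -0.0], [0.0, -0.0, -1.0]]
ft_force: [-0.2, 0.8, 0.1]
grip_width: 0.0598
gripper_force: 0.0
time_s: 17.65
position: [0.596, 0.1695, 0.2495]
tool_rot: [[-0.999, -0.035, -0.001], [-0.035, 0.999, -0.0], [0.001, -0.0, -1.0]]
ft_force: [0.0, 0.3, -0.6]
grip_width: 0.0603
gripper_force: 0.0
(array([599.2,  88.9]), array([70. , 15.7]), 1.9) 0.11500921263493485
(array([595.7, 168.6]), array([70.1, 15.7]), 2.2) 0.11525822424971857
shift [0.2381, 0.3915, 0.008] turn [-0.0, -0.0008, -0.0001] rows>=4.6 t 17.7 tcp [0.5958 0.1695 0.2487] q [  5.  28.  60.  -0.  91. -87.]
```

Both drives are seated, with tops at 115 mm. On to the stylus.

```bash
python3 -m handwheel '[[[0.238,0.392,0],[0,0,0]],[[0.238,0.392,0],[0,0,0]],[[0.238,0.392,0],[0,0,0]],[[0.238,0.392,0],[0,0,0]],[[0.238,0.392,0],[0,0,0]],[[0.238,0.392,0],[0,0,0]],[[0.238,0.392,0],[0,0,0]],[[0.238,0.392,0],[0,0,0]]]'; python3 - <<'E'
from h import *
s=shot('wrist','w6'); X=cloud(s); near=(abs(X[...,0]-.485)<.05)&(abs(X[...,1]-.361)<.05)&(s['d']>.15)
for lo,hi in [(.05,.06),(.137,.146),(.065,.075),(.085,.095),(.105,.115),(.125,.133)]:
    m=near&(X[...,2]>lo)&(X[...,2]<hi)
    if m.sum()>5: print(lo,m.sum(),rect(X[m][:,:2]),np.median(X[m],axis=0))
plan([.4855,.361,.095],92)
E
```

```text
time_s: 18.5
position: [0.4711, 0.3603, 0.2494]
tool_rot: [[-0.999, -0.034, -0.001], [-0.034, 0.999, -0.001], [0.001, -0.001, -1.0]]
ft_force: [0.3, -0.2, -0.4]
grip_width: 0.0595
gripper_force: 0.0
0.05 3558 (array([485.4, 361.4]), array([60.4, 60.1]), -25.8) [0.47977157 0.35988088 0.05526218]
0.137 352 (array([486. , 361.4]), array([14.2, 14. ]), -0.3) [0.48588125 0.36129616 0.14072915]
0.065 43 (array([481.8, 361.2]), array([13.1,  5. ]), -87.6) [0.48065097 0.36065793 0.07046869]
0.085 50 (array([481.4, 361.2]), array([12.3,  4.5]), -89.8) [0.48051123 0.36062084 0.09038428]
0.105 64 (array([481.8, 361. ]), array([13.2,  5.2]), -87.5) [0.48050498 0.36056965 0.11025479]
0.125 49 (array([481.8, 360.8]), array([13.6,  5.2]), -84.8) [0.48019069 0.36052533 0.13036281]
shift [-0.0289, 0.0008, 0.3092] turn [-0.0002, -0.0003, -0.0006] rows>=3.1 t 18.55 tcp [0.4712 0.3602 0.2496] q [ 26.  26.  65.  -0.  89. -66.]
```

View pics/w6.png

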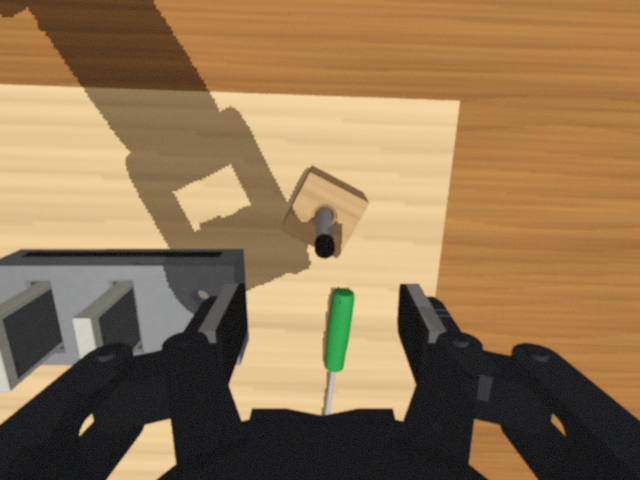

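The stylus stands upright, its top at (324,245) in the picture and (485.9, 361.3, 140.7) in the world, centred over the stand.

```bash
python3 -m handwheel '[[[-0.029,0.001,0.0],[0,0,0]],[[-0.029,0.001,0.08],[0,0,0]],[[-0.029,0.001,0.16],[0,0,0]],[[-0.029,0.001,0.24],[0,0,0]],[[-0.029,0.001,0.28],[0,0,0]],[[-0.029,0.001,0.308],[0,0,0]],[[-0.029,0.001,0.308],[0,0,0]],[[-0.029,0.001,0.308],[0,0,0]]]'; python3 -m handwheel '[[[0,0,0],[0,0,0]],[[0,0,0],[0,0,0]],[[0,0,0],[0,0,0]],[[0,0,0],[0,0,0]],[[0,0,0],[0,0,0]],[[0,0,0],[0,0,0]],[[0,0,0],[0,0,0]]]' 0 60
```

```text
time_s: 19.35
position: [0.4857, 0.3617, 0.0967]
tool_rot: [[-0.999, -0.034, 0.0], [-0.034, 0.999, 0.0], [-0.0, 0.0, -1.0]]
ft_force: [0.5, -0.4, 0.5]
grip_width: 0.06
gripper_force: 0.0
time_s: 20.05
position: [0.4853, 0.3624, 0.097]
tool_rot: [[-0.999, -0.035, 0.001], [-0.035, 0.999, 0.0], [-0.001, 0.0, -1.0]]
ft_force: [0.6, -1.0, 6.1]
grip_width: 0.0117
gripper_force: 58.6
```

```bash
python3 -m handwheel '[[[0,0,-0.02],[0,0,0]],[[0,0,-0.06],[0,0,0]],[[0,0,-0.13],[0,0,0]],[[0,0,-0.2],[0,0,0]],[[0,0,-0.26],[0,0,0]],[[0,0,-0.286],[0,0,0]],[[0,0,-0.286],[0,0,0]],[[0,0,-0.286],[0,0,0]]]'; python3 - <<'E'
from h import *
o=observe(); s=shot('wrist','w7'); X=cloud(s); T=(X-o['position'])@o['tool_rot']
for z in (-.04,-.03,.0,.02,.04,.06,.075,.083):
    m=(abs(T[...,2]-z)<.003)&(abs(T[...,1])<.011)&(abs(T[...,0])<.02)
    if m.sum()>5: print(z,m.sum(),np.round(np.percentile(T[m],[2,50,98],axis=0)[:,:2],4).tolist())
m=(abs(T[...,1])<.015)&(abs(T[...,0])<.02)&(T[...,2]<.11);print('lowest',np.percentile(T[m][:,2],[1,99]))
a=np.radians(2.0); b=np.array([.5972,.1588])+[-.02*np.cos(a)-.085*np.sin(a),-.02*np.sin(a)+.085*np.cos(a)]; print('button',b)
plan([*b,.2],92)
E
```

```text
time_s: 20.85
position: [0.4846, 0.3622, 0.2386]
tool_rot: [[-0.999, -0.035, -0.001], [-0.035, 0.999, -0.0], [0.001, -0.0, -1.0]]
ft_force: [-0.5, 0.5, -1.3]
grip_width: 0.012
gripper_force: 58.4
-0.04 1206 [[-0.0085, -0.01], [0.0052, -0.0008], [0.0127, 0.0098]]
-0.03 610 [[0.0026, -0.0105], [0.0059, 0.0002], [0.0122, 0.0104]]
0.0 205 [[0.0023, -0.0069], [0.0047, -0.0012], [0.011, 0.0049]]
0.02 142 [[0.0006, -0.0076], [0.0045, -0.0008], [0.0058, 0.0055]]
0.04 103 [[0.001, -0.0074], [0.0047, -0.0013], [0.0058, 0.0053]]
0.06 45 [[-0.0001, -0.0047], [0.0022, -0.0008], [0.0029, 0.0026]]
0.075 39 [[-0.0003, -0.0049], [0.0021, -0.0007], [0.0029, 0.0024]]
0.083 32 [[0.0004, -0.0045], [0.0023, -0.0014], [0.0028, 0.0024]]
lowest [-0.09734045  0.04384324]
button [0.57424573 0.24305023]
shift [-0.1712, -0.2441, 0.0761] turn [-0.0003, -0.0007, -0.0] rows>=3.1 t 20.9 tcp [0.4845 0.3621 0.2381] q [ 26.  27.  64.   0.  89. -66.]
```

View pics/w7.png

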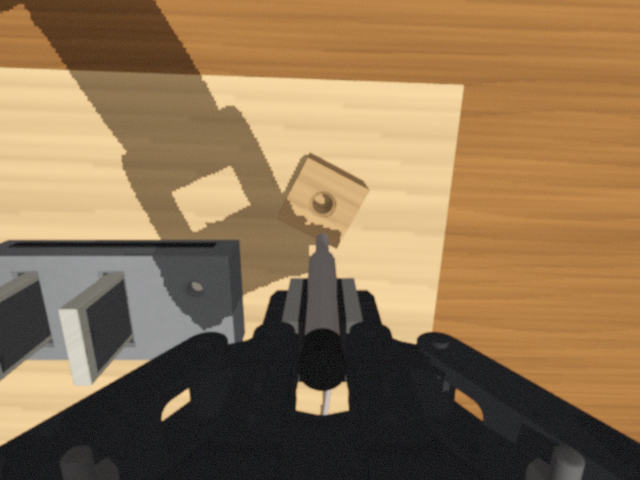

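The stylus hangs vertically with its tip at (321,240), offset by tool (−1.2, −1.0) mm. The empty bore is at (323,203) and the button well at (196,288). Next I hover over the well.

```bash
python3 -m handwheel '[[[-0.173,-0.242,0],[0,0,0]],[[-0.173,-0.242,0],[0,0,0]],[[-0.173,-0.242,0],[0,0,0]],[[-0.173,-0.242,0.08],[0,0,0]],[[-0.173,-0.242,0.14],[0,0,0]],[[-0.173,-0.242,0.162],[0,0,0]],[[-0.173,-0.242,0.162],[0,0,0]],[[-0.173,-0.242,0.162],[0,0,0]]]'; python3 - <<'E'
from h import *
o=observe(); s=shot('wrist','w8'); X=cloud(s)
top=(abs(X[...,2]-.05)<.006)&(s['d']>.13)&(abs(X[...,1]-.16)<.14)&(abs(X[...,0]-.6)<.08)
k,l,st,_=cv2.connectedComponentsWithStats(top.astype(np.uint8)); i=1+st[1:,4].argmax(); print(st[i],rect(X[l==i][:,:2]))
cv2.imwrite('pics/w8c.png',cv2.resize(s['p'][120:360,180:460,::-1],None,fx=2,fy=2))
m=(abs(X[...,2]-.08)<.006)&(abs(X[...,1]-.243)<.02)&(abs(X[...,0]-.574)<.02); print('pin',np.percentile(X[m],[2,98],axis=0))
plan([.5733,.2439,.157],92)
E
```

```text
time_s: 21.7
position: [0.576, 0.2448, 0.1594]
tool_rot: [[-0.999, -0.035, 0.002], [-0.035, 0.999, 0.0], [-0.002, 0.0, -1.0]]
ft_force: [0.2, -0.1, 0.3]
grip_width: 0.0117
gripper_force: 58.6
[    7   170   367   152 32087] (array([597.1, 158.3]), array([240.9, 111. ]), -88.1)
pin [[0.5732724  0.24009428 0.07450135]
 [0.57620282 0.24709801 0.0853876 ]]
shift [0.0058, -0.0017, 0.0058] turn [0.0001, 0.0008, 0.0001] rows>=0.1 t 21.75 tcp [0.5762 0.2448 0.1599] q [ 12.  32.  68.  -0.  79. -80.]
```

View pics/w8c.png

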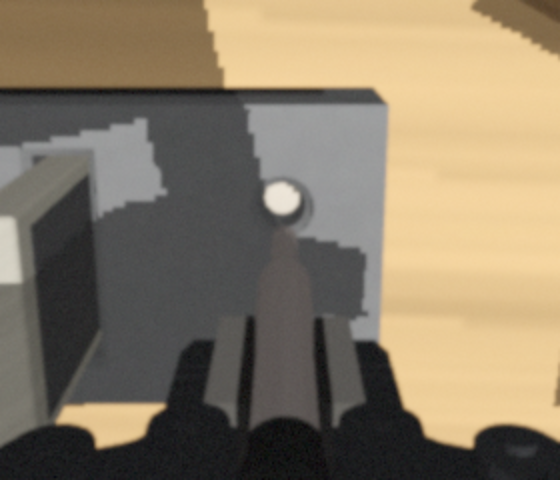

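The crop shows the pin just in front of the white button (282,197), as expected. The pin needs to move about 3 mm toward the base. Correcting and descending into the well.

```bash
python3 -m handwheel '[[[0.0055,-0.001,0.01],[0,0,0]],[[0.0055,-0.001,0.02],[0,0,0]],[[0.0055,-0.001,0.03],[0,0,0]],[[0.0055,-0.001,0.04],[0,0,0]],[[0.0055,-0.001,0.05],[0,0,0]],[[0.0055,-0.001,0.06],[0,0,0]],[[0.0055,-0.001,0.06],[0,0,0]],[[0.0055,-0.001,0.06],[0,0,0]]]'; python3 - <<'E'
from h import *
o=observe(); s=shot('wrist'); X=cloud(s)
m=(abs(X[...,2]-.062)<.006)&(abs(X[...,1]-.243)<.02)&(abs(X[...,0]-.574)<.02); print('pin',np.percentile(X[m],[2,98],axis=0))
plan([.5733,.2439,.118],92)
E
```

```text
time_s: 22.55
position: [0.5729, 0.2438, 0.1283]
tool_rot: [[-0.999, -0.035, -0.0], [-0.035, 0.999, -0.0], [0.0, -0.0, -1.0]]
ft_force: [-0.1, 0.4, -0.2]
grip_width: 0.0116
gripper_force: 58.6
pin [[0.57006583 0.23900849 0.05615114]
 [0.57317089 0.24650524 0.06763   ]]
shift [-0.0006, 0.0002, 0.021] turn [0.0, 0.0001, -0.0001] rows>=0.2 t 22.6 tcp [0.573  0.2438 0.1285] q [ 12.  34.  71.   0.  75. -80.]
```

```bash
python3 -m handwheel '[[[0,0,0.004],[0,0,0]],[[0,0,0.008],[0,0,0]],[[0,0,0.012],[0,0,0]],[[0,0,0.016],[0,0,0]],[[0,0,0.019],[0,0,0]],[[0,0,0.021],[0,0,0]],[[0,0,0.021],[0,0,0]]]'
```

```text
time_s: 23.3
position: [0.573, 0.2438, 0.1181]
tool_rot: [[-0.999, -0.035, 0.0], [-0.035, 0.999, 0.0], [-0.0, 0.0, -1.0]]
ft_force: [-0.6, -0.1, 3.6]
grip_width: 0.0114
gripper_force: 59.1
```

```bash
python3 -m handwheel '[[[0,0,0.001],[0,0,0]],[[0,0,0.002],[0,0,0]],[[0,0,0.003],[0,0,0]],[[0,0,0.003],[0,0,0]]]'
```

```text
time_s: 23.7
position: [0.5733, 0.2438, 0.1178]
tool_rot: [[-0.999, -0.035, 0.002], [-0.035, 0.999, 0.0], [-0.002, 0.0, -1.0]]
ft_force: [-1.8, -0.7, 11.6]
grip_width: 0.0118
gripper_force: 60.0
```

A hard stop at 11.6 N, with the tip about 19 mm below the dock top, means the button is fully down. Retracting and going back over the stand.

```bash
python3 -m handwheel '[[[0,0,-0.02],[0,0,0]],[[0,0,-0.07],[0,0,0]],[[0,0,-0.14],[0,0,0]],[[0,0,-0.2],[0,0,0]],[[0,0,-0.24],[0,0,0]],[[0,0,-0.24],[0,0,0]]]'; python3 - <<'E'
from h import *
plan([.4842,.3624,.23],92)
E
```

```text
time_s: 24.3
position: [0.5737, 0.244, 0.2391]
tool_rot: [[-0.999, -0.035, 0.005], [-0.035, 0.999, 0.001], [-0.005, 0.001, -1.0]]
ft_force: [-0.7, 0.6, -1.5]
grip_width: 0.0115
gripper_force: 58.6
shift [0.1707, 0.2429, 0.0176] turn [0.0003, 0.0017, -0.0] rows>=3.0 t 24.3 tcp [0.5737 0.244  0.2391] q [ 12.  29.  61.   0.  90. -80.]
```

```bash
python3 -m handwheel '[[[0.171,0.243,0],[0,0,0]],[[0.171,0.243,0],[0,0,0]],[[0.171,0.243,0],[0,0,0]],[[0.171,0.243,0.08],[0,0,0]],[[0.171,0.243,0.13],[0,0,0]],[[0.171,0.243,0.154],[0,0,0]],[[0.171,0.243,0.154],[0,0,0]],[[0.171,0.243,0.154],[0,0,0]],[[0.171,0.243,0.154],[0,0,0]]]'; python3 - <<'E'
from h import *
o=observe(); s=shot('wrist'); X=cloud(s); T=(X-o['position'])@o['tool_rot']
for z in (.0,.02,.06,.075,.083):
    m=(abs(T[...,2]-z)<.003)&(abs(T[...,1])<.011)&(abs(T[...,0])<.02)
    if m.sum()>5: print(z,m.sum(),np.round(np.percentile(X[m],[2,98],axis=0)[:,:2],4).tolist())
m=(abs(X[...,2]-.055)<.004)&(abs(X[...,0]-.485)<.045)&(abs(X[...,1]-.361)<.045)&(s['d']>.13); print('stand',rect(X[m][:,:2]))
plan([.4842,.3624,.12],92)
E
```

```text
time_s: 25.2
position: [0.484, 0.3623, 0.1606]
tool_rot: [[-0.999, -0.034, 0.002], [-0.034, 0.999, 0.001], [-0.002, 0.001, -1.0]]
ft_force: [-0.4, -1.0, 0.1]
grip_width: 0.0118
gripper_force: 58.7
0.0 204 [[0.4781, 0.3552], [0.4818, 0.367]]
0.02 144 [[0.4782, 0.3547], [0.4831, 0.3678]]
0.06 40 [[0.4814, 0.3577], [0.4842, 0.3645]]
0.075 42 [[0.4811, 0.3575], [0.4844, 0.3645]]
0.083 31 [[0.4813, 0.3579], [0.4834, 0.3647]]
stand (array([485.5, 361.5]), array([60.5, 60.1]), -25.8)
shift [-0.0005, 0.0002, 0.0811] turn [0.0003, 0.0007, -0.0002] rows>=0.8 t 25.25 tcp [0.4839 0.3623 0.1606] q [ 26.  30.  72.   0.  78. -66.]
```

```bash
python3 -m handwheel '[[[0,0,0.02],[0,0,0]],[[0,0,0.04],[0,0,0]],[[0,0,0.06],[0,0,0]],[[0,0,0.08],[0,0,0]],[[0,0,0.095],[0,0,0]],[[0,0,0.105],[0,0,0]],[[0,0,0.115],[0,0,0]],[[0,0,0.122],[0,0,0]],[[0,0,0.125],[0,0,0]],[[0,0,0.125],[0,0,0]]]'
```

```text
time_s: 26.25
position: [0.4833, 0.3623, 0.0971]
tool_rot: [[-0.999, -0.035, 0.0], [-0.035, 0.999, 0.0], [-0.0, 0.0, -1.0]]
ft_force: [0.2, -0.3, -1.1]
grip_width: 0.0117
gripper_force: 58.7
```

```bash
python3 -m handwheel '[[[0,0,0.001],[0,0,0]],[[0,0,0.002],[0,0,0]],[[0,0,0.003],[0,0,0]],[[0,0,0.003],[0,0,0]]]'
```

```text
time_s: 26.65
position: [0.4837, 0.3624, 0.0969]
tool_rot: [[-0.999, -0.035, 0.002], [-0.035, 0.999, 0.001], [-0.002, 0.001, -1.0]]
ft_force: [-2.5, -1.2, 10.4]
grip_width: 0.0119
gripper_force: 60.0
```

The tip is on the bore floor. Releasing, rising and checking.

```bash
python3 -m handwheel '[[[0,0,0],[0,0,0]],[[0,0,0],[0,0,0]],[[0,0,0],[0,0,0]],[[0,0,0],[0,0,0]],[[0,0,0],[0,0,0]],[[0,0,0],[0,0,0]]]' 0.7; python3 -m handwheel '[[[0,0,-0.05],[0,0,0]],[[0,0,-0.12],[0,0,0]],[[0,0,-0.2],[0,0,0]],[[0,0,-0.28],[0,0,0]],[[0.05,0,-0.32],[0,0,0]],[[0.05,0,-0.32],[0,0,0]],[[0.05,0,-0.32],[0,0,0]]]'; python3 - <<'E'
from h import *
o=observe(); print(o['time_s'],o['position'],o['grip_width'])
s=shot('wrist'); X=cloud(s)
m=(X[...,2]>.13)&(X[...,2]<.15)&(abs(X[...,0]-.485)<.04)&(abs(X[...,1]-.361)<.04)&(s['d']>.13); print('stylus top',np.median(X[m],axis=0),m.sum())
s=shot('scene','s9'); X=cloud(s)
for y in (.089,.169):
    m=((X[...,2]>.1)&(X[...,2]<.125)&(abs(X[...,1]-y)<.03)&(abs(X[...,0]-.6)<.06)); print(rect(X[m][:,:2]),np.percentile(X[m][:,2],95))
E
```

```text
time_s: 27.25
position: [0.4832, 0.3622, 0.0952]
tool_rot: [[-0.999, -0.035, -0.0], [-0.035, 0.999, -0.0], [0.0, -0.0, -1.0]]
ft_force: [-0.7, -0.8, 0.4]
grip_width: 0.0598
gripper_force: 0.0
time_s: 27.95
position: [0.4581, 0.3613, 0.2552]
tool_rot: [[-0.999, -0.035, 0.0], [-0.035, 0.999, -0.0], [-0.0, -0.0, -1.0]]
ft_force: [1.3, -0.1, -0.3]
grip_width: 0.0599
gripper_force: 0.0
27.95 [0.45809766 0.36135    0.25519215] 0.05986819750413566
stylus top [0.48342784 0.36148533 0.14065422] 385
(array([601.5,  89.9]), array([72.6, 15.4]), 1.8) 0.11692461022121384
(array([599.3, 169.6]), array([70.6, 15.6]), 1.8) 0.1170191541308817
```

View pics/s9.png

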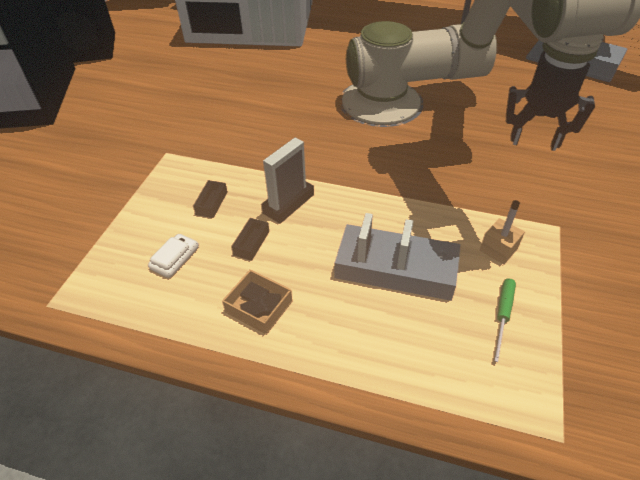

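Both drives stand in the dock at (364,240) and (404,246), and the stylus is back in the stand at (508,225). The cradles at (210,199) and (251,239) are empty, and the other things have not moved.

```bash
python3 -c "
from rig import *
print(close_job())"
```

```text
the job is handed in; nothing more can be done
None
```

The job is done and handed in at about 28 s of the 72 s allowed: both small drives are seated in the dock bays, the start button was pushed down to its hard stop, the stylus is back in its stand tip down, and the big drive and other things were left where they were.

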